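# Find the rattling power supply

### The job

One of the three cabinet-light power supplies lying on the sloping rack has a heavy part broken loose inside its sealed housing; nothing shows outside. Pick them up and gently rock or shake them end to end to feel which one it is, lay that one flat in the open cardboard returns carton, and leave the two sound ones lying flat in their own places on the rack. Do not drop or fling them, and do not disturb the drawer runner, screwdriver and jar.

Things in the scene. Friction and masses are not known exactly. Their poses are not given: they have to be found in the camera images.
- psu_left: Sealed white power supply, grey end caps, at the rack's left end: 120 mm long (y), 50 wide (x), 42 thick (z); an ear 9 long, 32 wide, 4 thick at the foot of each end. 0.40 to 0.47 kg. Origin: centre of its 120 x 50 underside; z out of the labelled face. Starts flat on the sloping deck: z square to the deck, x up the slope, y along the rack, lower 120 mm side against two stop blocks.
- psu_mid: The same, in the middle of the rack. In one of the three (any; drawn anew each time) a loose round 0.12 kg part rolls along y, 39 mm to either side of the middle; it starts mid-way. With x level and y tipped 15 to 30 degrees it rolls to the low end within half a second, and the weight's moment about the middle shifts by about 0.045 N m. Tilted crosswise too, it rolls sluggishly.
- psu_right: The same, at the rack's right end (-y of the rack). All three look alike and weigh nearly alike (the small differences tell nothing); a sound one balances about its middle, the part inside being fast.
- rack_deck (a point): Middle of the upper face of the fixed rack's plywood deck, 75 mm above the bench. Axes: x up the slope, y along the rack (left), z square to the deck. The deck slopes 30 degrees, lower edge nearer the robot; 470 mm along y, from 70 mm below to 60 mm above this point along x, 12 mm thick. The supplies' undersides are centred at x = -5 mm and y = 155, 0, -155 mm.
- rack_stops (a point): Centre, on the deck face, of the gap between the middle supply's two wooden stop blocks; axes as rack_deck. Each block is 20 mm long (y), 14 deep (x), 20 high, centred 46 mm to either side (y) of its supply's middle and 32 mm down the slope from it: 72 mm of the supply's lower side stays free for a finger. The end supplies have the same blocks. Nothing else is on the deck.
- carton: Open cardboard returns carton, fixed on the bench, outside 210 mm (own x) by 230 mm (own y), walls 5 mm thick and 55 mm high, floor 5 mm thick, empty. Origin: centre of its underside.
- runner: Bystander: steel drawer runner, 220 mm long (own y), 45 mm wide, 14 mm high, loose on the bench. Origin: centre of its underside.
- driver: Bystander: screwdriver with green handle, 180 mm long (own x), about 30 mm high, loose on the bench. Origin: centre of its underside.
- jar: Bystander: clear screw jar, 64 mm across, 85 mm high, loose on the bench. Origin: centre of its underside.
Not all that is in view belongs to the job. Leave any purple or turquoise look-alike of the psu_mid alone.

How it is judged:
By the outcome, as a careful person would: the job done as asked, in the order asked, and still so for the second after the job is handed in, with the robot touching nothing.
It also fails if it takes over 72 s, if anything falls off the work surface, if the arm or the gripper's body presses on something with over 40 N, if the wrist force passes 120 N, or if a joint passes its speed limit or range.

### The arm

A 6-joint arm with a two-finger parallel gripper is mounted at the origin on the work surface. World frame = base frame: x ahead of the robot, y to its left, z up, the work surface at z = 0. Lengths are in m, angles in rad, forces in N, time in s.
With the tool pointing down it reaches from about 0.25 to 0.775 m from the base axis. Payload 4 kg.
Tool frame: the origin (TCP) lies midway between the tips of the shut fingers; the grasp point (between the pads) lies 19 mm behind it; z points along the fingers, x is the direction in which the jaws open and shut, and the axes are right-handed (so a half turn about z gives the same grasp; the last joint's range is limited). The gripper opens to 94 mm and grips with 3 to 60 N. Pads are 16 mm wide; open, the fingers measure 119 mm over their backs; the gripper's body (75 mm by 177 mm) begins 78 mm behind the grasp point.
Start: joints at [1.167, 0.087, 1.371, -0, 1.684, -0.103], TCP at [0.163, 0.525, 0.206] pointing down, gripper open.
Joint ranges: [-3.1, 3.1], [-0.76, 2.03], [0.27, 2.55], [-1.08, 4.22], [0.17, 2.65], [-2.57, 2.57]. Speed limits (rad/s): [2.79, 2.79, 3.14, 3.14, 3.14, 3.14].

### API

Orientations are given as [roll, pitch, yaw] about the fixed x, y, z axes, in that order (R = Rz(yaw) Ry(pitch) Rx(roll)).
In Python, from bench import robot gives the robot as it stands.
- The arm moves only by the shell command python3 -m handwheel 'ROWS'. ROWS is a JSON object of lists of equal length, an entry for each row: "delta_pos": the shift along the tool's x, y, z in mm, a list of three; "rotation": the turn, a rotation vector about the tool's x, y, z in rad, a list of three; "claw": the closure, from -1 (fully open) to 1 (shut). In form: {"delta_pos": [[tx, ty, tz], ...], "rotation": [[wx, wy, wz], ...], "claw": [claw, ...]}. A call has exactly 8 rows; each row shifts and turns the commanded pose from where the row before left it, along the tool's axes as they then stand; what a row does not reach is not made up. A row lasts 1/8 s, in which the tool goes at most 62.5 mm and 10.7 degrees, less where a joint would pass 70% of its speed; a pose out of reach is approached as far as the arm can. A call with a gripper value outside its range is refused whole. The fingers move at their own pace and stop on an object; the grip force is fixed at half the most. Time passes only in rows, so rows that do not move let the fingers close, or fill a call up. It gives the time, the measured TCP pose, the force and the opening at its end, in the units of the state.
- robot.get_obs(): the state, without advancing time (a new reading comes with each control period).
- robot.snapshot(name): name is "scene" or "top"; returns a dict with "color" (384x512x3 uint8, red, green, blue), "intrinsics" (3x3 intrinsics, pixels), "k1" (the pictures are not rectified: a ray, as slopes to the right and down, at radius r is drawn at 1 + k1 r^2 times it, then the intrinsics apply), "eye" and "rotation" of the camera in the world. Camera axes: x right, y down, z forward; pixel columns grow to the right and rows downward; lengths in m; the calibration is good to about 2 mm. A picture is of the moment at which its call begins. There is no depth.
- robot.close_job(): hands the job in, once; it reports no verdict.
The state is a dict: "time": time; "joint_positions": joint angles; "qvel": joint speeds; "joint_torque": joint torques, N m; "tool_pos": TCP position; "ee_rot": TCP orientation; "wrist_force": force on the tool from outside, world axes, zero at the start; "wrist_torque": the same for the moment, N m; "width": finger opening in m.
Only numpy, scipy, OpenCV 4.12 (cv2) and the standard library are available. Lean on these libraries where they do the work, as an engineer would, in place of code of your own. Each camera call takes 0.05 s, during which the arm holds its last target.

## Working session

There is one attempt and no reset: what is moved stays moved. The work goes in short steps, Python scripts to look and compute and a shell command to move; the robot and the scene stay as the last step left them, time stands still between calls to the robot, and variables do not carry over. Pictures are saved under pics/ and viewed, and the job is handed in when it is done.

```bash
ls; mkdir -p pics
python3 - <<'E'
from bench import robot
import cv2
print(robot.get_obs())
for n in ("scene","top"):
    s=robot.snapshot(n)
    print(n,s["intrinsics"],s["k1"],s["eye"],s["rotation"])
    cv2.imwrite(f"pics/{n}0.png",s["color"][:,:,::-1])
    import pickle; pickle.dump(s,open(f"{n}0.pkl","wb"))
E
```

```text
pics
{'time': 0.0, 'joint_positions': array([ 1.16687776e+00,  8.79736307e-02,  1.37225470e+00, -9.29097060e-06,
        1.68360282e+00, -1.03095586e-01]), 'qvel': array([-0.00027691,  0.00062642, -0.00147163,  0.00031281, -0.00011941,
        0.0009081 ]), 'joint_torque': array([-5.80701908e-04, -3.40179527e+01, -3.02430689e+01,  7.18572945e-02,
        3.28462792e-02, -1.36943545e-04]), 'tool_pos': array([0.16275501, 0.5247879 , 0.20429378]), 'ee_rot': array([-3.14137147e+00,  2.22755923e-03,  1.26997256e+00]), 'wrist_force': array([ 0.72937397, -0.38795507, -0.95009144]), 'wrist_torque': array([ 0.03130647,  0.01480902, -0.00863739]), 'width': 0.09399497869626633}
scene [[376.69217964   0.         256.94698767]
 [  0.         376.69217964 187.36514806]
 [  0.           0.           1.        ]] 0.031115024737004893 [0.99220802 0.55020652 0.68861232] [-2.27029076  0.00608133  2.54352895]
top [[481.24621448   0.         254.83492533]
 [  0.         481.24621448 194.06573328]
 [  0.           0.           1.        ]] -0.2043905121620568 [ 0.49627319 -0.07700393  1.27696696] [-3.06457042 -0.00958311 -1.55286813]
```

View pics/scene0.png

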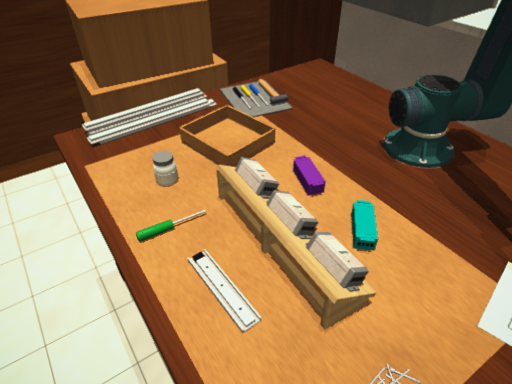

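View pics/top0.png

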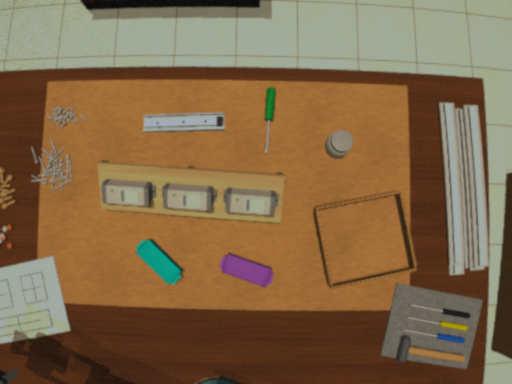

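The scene view shows three white supplies on the rack at (258,176), (294,213) and (338,259). In the top view they are at (127,194) left, (188,198) mid and (252,203) right. The purple one at (246,270) and turquoise one at (160,262) are look-alikes to leave alone. The carton is at (365,240), and the runner, driver and jar are beyond the rack.

```bash
cat > h.py <<'E'
import numpy as np, cv2, pickle
from scipy.spatial.transform import Rotation as R
def rays(s,px):
    K=s["intrinsics"];k1=s["k1"]
    p=(np.atleast_2d(px).astype(float)-K[:2,2])/np.array([K[0,0],K[1,1]])
    q=p.copy()
    for _ in range(30): q=p/(1+k1*(q**2).sum(1,keepdims=True))
    d=np.c_[q,np.ones(len(q))]
    return s["eye"],d@R.from_euler('xyz',s["rotation"]).as_matrix().T
def plane(s,px,n=(0,0,1),p0=(0,0,0)):
    e,d=rays(s,px);n=np.array(n,float)
    t=((np.array(p0)-e)@n)/(d@n)
    return e+d*t[:,None]
def proj(s,P):
    M=R.from_euler('xyz',s["rotation"]).as_matrix()
    c=(np.atleast_2d(P)-s["eye"])@M
    q=c[:,:2]/c[:,2:]; q=q*(1+s["k1"]*(q**2).sum(1,keepdims=True))
    return q*s["intrinsics"][[0,1],[0,1]]+s["intrinsics"][:2,2]
def tri(s1,p1,s2,p2):
    e1,d1=rays(s1,p1);e2,d2=rays(s2,p2);d1=d1[0];d2=d2[0]
    A=np.c_[d1,-d2];x=np.linalg.lstsq(A,e2-e1,rcond=None)[0]
    a=e1+d1*x[0];b=e2+d2*x[1]
    return (a+b)/2,np.linalg.norm(a-b)
E
python3 - <<'E'
from h import *
s=pickle.load(open("top0.pkl","rb"));t=pickle.load(open("scene0.pkl","rb"))
im=s["color"][:,:,::-1]
c=cv2.resize(im[150:232,90:295],None,fx=3.9,fy=3.9,interpolation=cv2.INTER_CUBIC);cv2.imwrite("pics/topc.png",c)
im=t["color"][:,:,::-1]
c=cv2.resize(im[140:330,205:385],None,fx=3.1,fy=3.1,interpolation=cv2.INTER_CUBIC);cv2.imwrite("pics/scenec.png",c)
print(proj(t,[0.163,.525,.206]), R.from_euler('xyz',s["rotation"]).as_matrix())
E
```

```text
[[641.04401011 217.08159473]] [[ 0.01792641 -0.99686181  0.07710502]
 [-0.99979338 -0.01861134 -0.00817358]
 [ 0.00958296 -0.07694257 -0.99698947]]
```

View pics/topc.png

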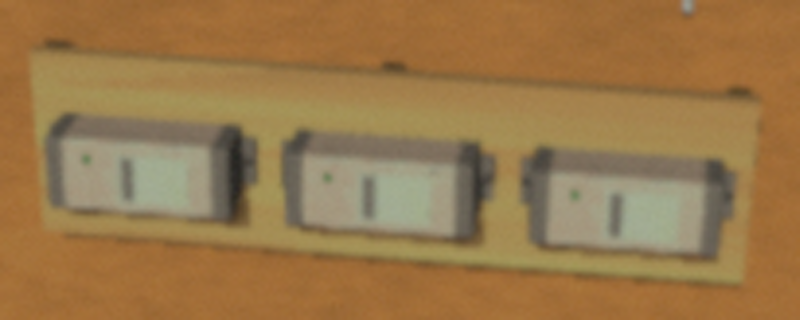

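View pics/scenec.png

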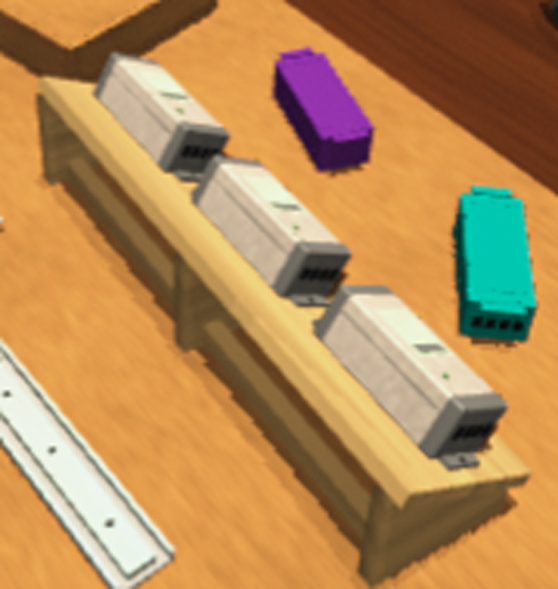

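Run:
```python
from h import *
s=pickle.load(open("top0.pkl","rb"));t=pickle.load(open("scene0.pkl","rb"))
f=lambda a:(np.array(a,float)+.5)/3.9-.5+[90,150]
UL,UR=plane(s,f([(33,48),(760,98)]),p0=(0,0,.105)); LR,LL=plane(s,f([(742,283),(42,233)]),p0=(0,0,.040))
print(UL,UR,LR,LL)
for a,b in((UL,UR),(LL,LR)):
    d=a-b;print(np.linalg.norm(d),np.degrees(np.arctan2(-d[0],d[1])))
# width horiz
m=(UL+UR)/2;n=(LL+LR)/2;print(m-n,np.linalg.norm((m-n)[:2]),.13*np.cos(np.pi/6))
yaw=np.arctan2(-(UL-UR)[0],(UL-UR)[1]); yaw=(yaw+np.arctan2(-(LL-LR)[0],(LL-LR)[1]))/2
c=n+(m-n)*70/130; print("deck",c,"yaw",np.degrees(yaw))
# supplies top faces corners (white top face incl caps): order low-left.. crop
Rd=R.from_euler('xyz',[0,-np.pi/6,yaw]);
M=Rd.as_matrix();print(M)
tops={'L':[(62,118),(240,127),(233,219),(52,207)],'M':[(303,133),(481,146),(471,240),(291,226)],'R':[(546,150),(722,163),(714,257),(537,244)]}
tops={'L':[(60,130),(237,140),(232,219),(50,207)],'M':[(300,150),(478,160),(471,240),(291,226)],'R':[(543,166),(718,178),(714,257),(537,244)]}
for k,v in tops.items():
    P=plane(s,f(v),n=M[:,2],p0=c+.042*M[:,2]); print(k,((P-c)@M*1000).round(1).tolist(),((P.mean(0)-c)@M*1000).round(1))
# carton
g=lambda a:np.array(a,float)
P=plane(s,[(315,208),(399,193),(413,269),(331,285)],p0=(0,0,.055));print(P,P.mean(0))
# check in scene view
print(proj(t,[c+M@[.06,.235,0],c+M@[.06,-.235,0],c+M@[-.07,.235,0],c+M@[-.07,-.235,0],c]))
pp=(proj(t,[c+M@[.06,.235,0],c+M@[.06,-.235,0],c+M@[-.07,.235,0],c+M@[-.07,-.235,0]])+.5-[205,140])*3.1
print(pp)
```

```text
[0.66035476 0.30776619 0.105     ] [ 0.63579593 -0.1585606   0.105     ] [ 0.52062247 -0.15284015  0.04      ] [0.54413537 0.31699714 0.04      ]
0.466973031977209 -3.014664642147185
0.47042526932963447 -2.864964062194435
[ 0.11569643 -0.0074757   0.065     ] 0.1159376947577082 0.11258330249197704
deck [0.59467699 0.07805312 0.075     ] yaw -2.93981435217081
[[ 0.86488568  0.05128693 -0.49934198]
 [-0.04441578  0.99868396  0.02564346]
 [ 0.5         0.          0.8660254 ]]
L [[25.1, 203.5, 42.0], [26.8, 89.2, 42.0], [-28.9, 94.1, 42.0], [-30.0, 214.2, 42.0]] [ -1.7 150.2  42. ]
M [[22.9, 49.4, 42.0], [24.6, -61.8, 42.0], [-31.5, -58.8, 42.0], [-30.8, 56.0, 42.0]] [-3.7 -3.8 42. ]
R [[23.6, -102.1, 42.0], [23.7, -210.3, 42.0], [-31.5, -212.3, 42.0], [-31.0, -100.6, 42.0]] [  -3.8 -156.3   42. ]
[[ 0.5579725  -0.24123453  0.055     ]
 [ 0.60056999 -0.46239203  0.055     ]
 [ 0.40320215 -0.50142533  0.055     ]
 [ 0.36222582 -0.28507782  0.055     ]] [ 0.48099262 -0.37253243  0.055     ]
[[338.16637186 298.57208592]
 [218.32276684 164.21130785]
 [377.32627497 291.84103536]
 [255.61570239 170.19749682]
 [285.89468648 219.56765544]]
[[414.36575278 493.12346634]
 [ 42.85057721  76.60505433]
 [535.76145241 472.25720962]
 [158.45867742  95.16224015]]
```

```bash
cat >> h.py <<'E'
C=np.array([.5945,.078,.075]);YAW=np.radians(-2.94)
M=R.from_euler('xyz',[0,-np.pi/6,YAW]).as_matrix()
F=np.diag([1.,-1,-1])
def dk(x,y,z): return C+M@(np.array([x,y,z])/1000)
RD=M@F                       # tool square to the deck
def down(yawdeg,tilt=0): return R.from_euler('z',yawdeg,degrees=True).as_matrix()@F@R.from_euler('x',tilt,degrees=True).as_matrix()
def go(p,Rt,n=None):
    from bench import robot
    o=robot.get_obs();p0=o["tool_pos"];R0=R.from_euler('xyz',o["ee_rot"]).as_matrix()
    v=R0.T@(np.array(p)-p0);w=R.from_matrix(R0.T@Rt).as_rotvec()
    need=max(np.linalg.norm(v)/.060,np.linalg.norm(w)/.185)
    n=n or int(np.ceil(need)); 
    Rw=R.from_rotvec(w/n).as_matrix();S=sum(np.linalg.matrix_power(Rw,i) for i in range(n))
    d=np.linalg.solve(S,v)
    print("t",round(o["time"],2),"need %.2f"%need,"total mm",(v*1e3).round(1),"rotvec",w.round(3),"| n",n,"row mm",(d*1e3).round(1),"rot",(w/n).round(4))
    print("  dist to target in deck axes mm",(M.T@(np.array(p)-p0)*1e3).round(1))
def deckpose():
    from bench import robot
    o=robot.get_obs();print("deck-frame TCP",(M.T@(o["tool_pos"]-C)*1e3).round(1),"world",o["tool_pos"].round(4),"rpyerr",R.from_matrix(RD.T@R.from_euler('xyz',o["ee_rot"]).as_matrix()).as_rotvec().round(3),"w",o["width"])
E
python3 - <<'E'
from h import *
for i in (0,1):go(dk(-5,155,90),RD,8-0*i)
E
python3 - <<'E'
from h import *
t=pickle.load(open("top0.pkl","rb"))
im=t["color"][:,:,::-1]
c=cv2.resize(im[175:215,98:158],None,fx=10,fy=10,interpolation=cv2.INTER_CUBIC);cv2.imwrite("pics/left0.png",c)
E
```

```text
t 0.1 need 8.15 total mm [-160.7  458.7   54.2] rotvec [-0.344  0.446  1.29 ] | n 8 row mm [13.  62.4 13.9] rot [-0.043   0.0558  0.1612]
  dist to target in deck axes mm [ 323.5 -269.1 -249.1]
t 0.1 need 8.15 total mm [-160.7  458.7   54.2] rotvec [-0.344  0.446  1.29 ] | n 8 row mm [13.  62.4 13.9] rot [-0.043   0.0558  0.1612]
  dist to target in deck axes mm [ 323.5 -269.1 -249.1]
```

View pics/left0.png

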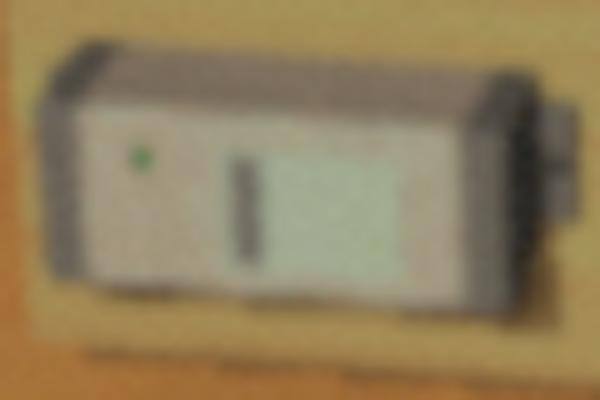

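Candidates: left supply (127,194), mid (188,198), right (252,203). The purple (246,270) and turquoise (160,262) look-alikes are excluded. The crop shows the left one is white with grey caps and an ear, lying on the deck. I'll start with it.

```bash
python3 -m handwheel '{"delta_pos":[[11.5,55,12],[11.5,55,12],[11.5,55,12],[11.5,55,12],[11.5,55,12],[11.5,55,12],[11.5,55,12],[11.5,55,12]],"rotation":[[-0.038,0.05,0.143],[-0.038,0.05,0.143],[-0.038,0.05,0.143],[-0.038,0.05,0.143],[-0.038,0.05,0.143],[-0.038,0.05,0.143],[-0.038,0.05,0.143],[-0.038,0.05,0.143]],"claw":[-1,-1,-1,-1,-1,-1,-1,-1]}'
python3 - <<'E'
from h import *
go(dk(-5,155,70),RD,4);deckpose()
E
```

```text
time: 1.1
tool_pos: [0.528, 0.2874, 0.1567]
ee_rot: [3.108, -0.475, 0.106]
wrist_force: [-0.2, 0.3, 0.1]
width: 0.0946
t 1.1 need 1.13 total mm [15.4 54.8 36.3] rotvec [-0.042  0.047  0.139] | n 4 row mm [ 4.4 13.3  9.4] rot [-0.0105  0.0116  0.0348]
  dist to target in deck axes mm [ 21.  -50.7 -39.4]
deck-frame TCP [-26.  205.7 109.4] world [0.528  0.2874 0.1567] rpyerr [ 0.042 -0.047 -0.139] w 0.09464939810741879
```

```bash
python3 -m handwheel '{"delta_pos":[[4.5,13.5,9],[4.5,13.5,9],[4.5,13.5,9],[4.5,13.5,9],[0,0,0],[0,0,0],[0,0,0],[0,0,0]],"rotation":[[-0.0105,0.0116,0.035],[-0.0105,0.0116,0.035],[-0.0105,0.0116,0.035],[-0.0105,0.0116,0.035],[0,0,0],[0,0,0],[0,0,0],[0,0,0]],"claw":[-1,-1,-1,-1,-1,-1,-1,-1]}'
python3 - <<'E'
from h import *
from bench import robot
go(dk(-5,155,7),RD,4);deckpose()
for n in("scene","top"):
    s=robot.snapshot(n);c=s["color"][:,:,::-1]
    c=c[90:330,200:400] if n=="scene" else c[140:260,60:300]
    cv2.imwrite(f"pics/{n}1.png",cv2.resize(c,None,fx=2.5,fy=2.5,interpolation=cv2.INTER_CUBIC))
E
```

```text
time: 2.1
tool_pos: [0.5623, 0.2366, 0.1357]
ee_rot: [-3.141, -0.523, -0.047]
wrist_force: [-0.2, 0.9, 0.2]
width: 0.0937
t 2.1 need 1.10 total mm [-0.5  1.9 65.7] rotvec [-0.002  0.     0.004] | n 4 row mm [-0.1  0.5 16.4] rot [-0.0006  0.0001  0.0009]
  dist to target in deck axes mm [ -0.5  -1.7 -65.7]
deck-frame TCP [ -4.5 156.7  72.7] world [0.5623 0.2366 0.1357] rpyerr [ 0.002 -0.    -0.004] w 0.0936735350884117
```

View pics/scene1.png

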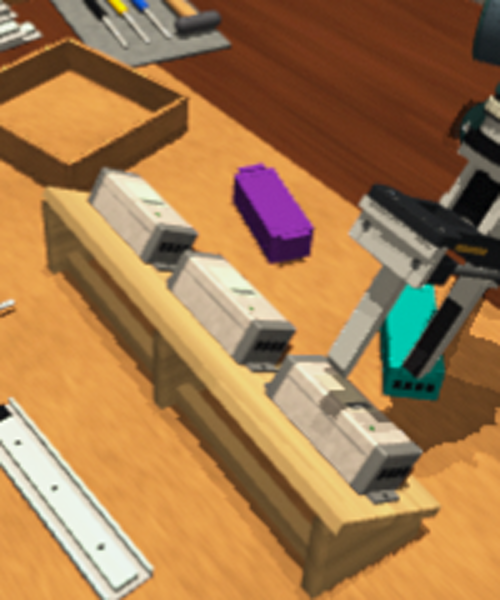

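View pics/top1.png

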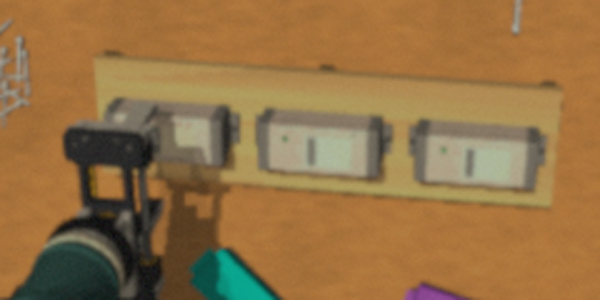

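Run:
```python
from h import *
from bench import robot
s=robot.snapshot("top");t=robot.snapshot("scene")
for k in(-1,1):
  P=dk(-4.5+k*55,156.7,72.7);print((proj(s,P)-[60,140])*2.5,(proj(t,P)-[200,90])*2.5)
Q=[dk(-5+a,155+b,42) for a in(-25,25) for b in(-60,60)]
print((proj(s,Q)-[60,140])*2.5,(proj(t,Q)-[200,90])*2.5)
c=s["color"][170:220,80:160,::-1]
c=cv2.resize(c,None,fx=9,fy=9,interpolation=cv2.INTER_CUBIC)
for q in proj(s,Q): cv2.circle(c,tuple(int(v) for v in (q+.5-[80,170])*9),4,(0,0,255),-1)
cv2.imwrite("pics/tz.png",c)
c=t["color"][180:300,290:400,::-1]
c=cv2.resize(c,None,fx=5,fy=5,interpolation=cv2.INTER_CUBIC)
for q in proj(t,Q): cv2.circle(c,tuple(int(v) for v in (q+.5-[290,180])*5),4,(0,0,255),-1)
for k in(-1,1):
  cv2.circle(c,tuple(int(v) for v in (proj(t,dk(-4.5+k*55,156.7,72.7))[0]+.5-[290,180])*5),4,(255,0,0),-1)
cv2.imwrite("pics/sz.png",c)
```

```text
[[154.98119399 201.83063903]] [[413.92708612 370.64434789]]
[[148.46752039  99.81110856]] [[331.99415577 370.49580454]]
[[221.99357506 165.59551007]
 [105.36596714 156.90665875]
 [220.3880096  119.88851485]
 [101.71672686 111.55659656]] [[324.55970036 352.71417   ]
 [425.76773857 450.13954341]
 [287.04958982 351.91457453]
 [388.6223725  453.80231339]]
```

View pics/tz.png

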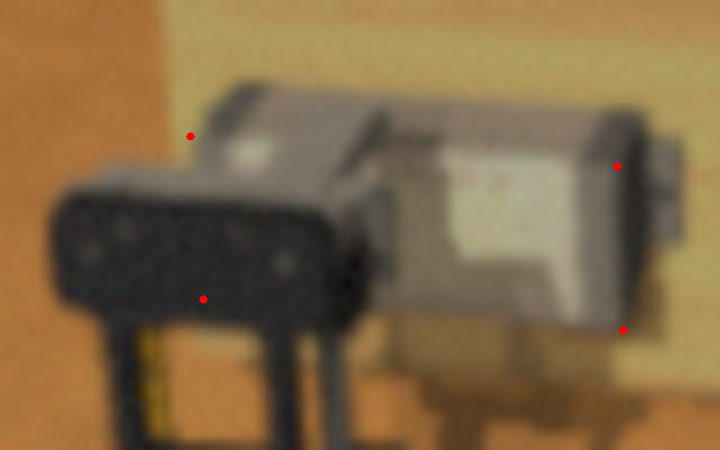

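View pics/sz.png

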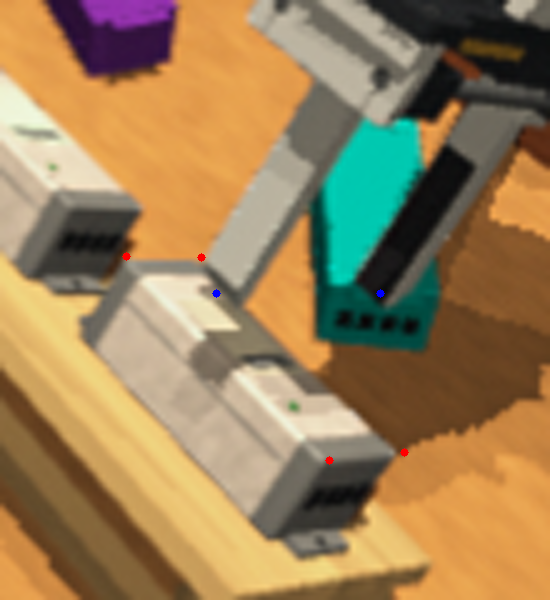

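The overlay puts the supply's top face within about 2 mm of the estimate, with its centre slightly towards -y. The finger tips sit either side of it. Going straight down.

```bash
python3 -m handwheel '{"delta_pos":[[0,1,10],[0,1,16],[0,1,16],[0,0.5,14],[0,0,8],[0,0,0],[0,0,0],[0,0,0]],"rotation":[[0,0,0],[0,0,0],[0,0,0],[0,0,0],[0,0,0],[0,0,0],[0,0,0],[0,0,0]],"claw":[-1,-1,-1,-1,-1,-1,0,1]}'
python3 - <<'E'
from h import *
deckpose()
E
```

```text
time: 3.3
tool_pos: [0.5943, 0.2315, 0.0808]
ee_rot: [-3.141, -0.524, -0.047]
wrist_force: [-1.1, 0.9, 0.3]
width: 0.0774
deck-frame TCP [ -4.1 153.3   9. ] world [0.5943 0.2315 0.0808] rpyerr [ 0.002  0.    -0.003] w 0.0774059262103601
```

```bash
python3 -m handwheel '{"delta_pos":[[0,0,0],[0,0,0],[0,0,0],[0,0,0],[0,0,0],[0,0,-3],[0,0,-6],[0,0,-10]],"rotation":[[0,0,0],[0,0,0],[0,0,0],[0,0,0],[0,0,0],[0,0,0],[0,0,0],[0,0,0]],"claw":[1,1,1,1,1,1,1,1]}'
python3 - <<'E'
from h import *
deckpose()
E
```

```text
time: 4.3
tool_pos: [0.5853, 0.2312, 0.096]
ee_rot: [3.141, -0.524, -0.047]
wrist_force: [6.2, -0.6, -2.9]
width: 0.0499
deck-frame TCP [ -4.3 152.5  26.8] world [0.5853 0.2312 0.096 ] rpyerr [ 0.001 -0.    -0.003] w 0.04990941630565976
```

Run:
```python
from h import *
go([.54,.225,.24],down(-2.94),6)
go([.54,.225,.24],down(-2.94,22),8)
```

```text
t 4.3 need 2.83 total mm [  33.1    8.4 -147.1] rotvec [-0.    -0.524  0.004] | n 6 row mm [  0.1   1.4 -25.4] rot [-0.0001 -0.0873  0.0006]
  dist to target in deck axes mm [ 33.1  -8.5 147.1]
t 4.3 need 3.49 total mm [  33.1    8.4 -147.1] rotvec [ 0.375 -0.516  0.104] | n 8 row mm [ -0.1  -2.2 -19.1] rot [ 0.0468 -0.0645  0.013 ]
  dist to target in deck axes mm [ 33.1  -8.5 147.1]
```

```bash
python3 -m handwheel '{"delta_pos":[[0,0,-20],[0,1.5,-25],[0,1.5,-25],[0,1.5,-25],[0,1.5,-25],[0,1.5,-20],[0,1.5,-10],[0,0,0]],"rotation":[[0,0,0],[0,-0.087,0],[0,-0.087,0],[0,-0.087,0],[0,-0.087,0],[0,-0.087,0],[0,-0.087,0],[0,0,0]],"claw":[1,1,1,1,1,1,1,1]}'
python3 - <<'E'
from h import *
from bench import robot
deckpose()
o=robot.get_obs();print(o["ee_rot"],o["wrist_force"],o["wrist_torque"],o["joint_positions"])
E
```

```text
time: 5.3
tool_pos: [0.5326, 0.2247, 0.2338]
ee_rot: [3.141, 0.001, -0.048]
wrist_force: [-0.6, 0.5, -5.4]
width: 0.0501
deck-frame TCP [ 19.3 143.4 172.2] world [0.5326 0.2247 0.2338] rpyerr [-0.    -0.525 -0.003] w 0.05008280927148473
[ 3.14050908e+00  1.14015094e-03 -4.84329542e-02] [-0.6313429   0.45805512 -5.38921202] [-0.10414761  0.0753221   0.01292639] [ 3.01595877e-01  1.47772102e-01  1.24822981e+00 -6.36742566e-04
  1.74703331e+00  3.49917028e-01]
```

```bash
cat >> h.py <<'E'
def feel(n=6):
    from bench import robot
    A=[]
    for i in range(n):
        o=robot.get_obs();Rt=R.from_euler('xyz',o["ee_rot"]).as_matrix()
        A.append(np.r_[Rt.T@o["wrist_force"],Rt.T@o["wrist_torque"]])
        if i<n-1: robot.snapshot("top")
    A=np.array(A);print("t",o["time"],"tilt",np.degrees(o["ee_rot"]).round(1),"tool F",A[:,:3].mean(0).round(2),"T",A[:,3:].mean(0).round(4),"Tx sd",A[:,3].std().round(4),A[:,3].round(3))
E
python3 -c "
from h import *
feel(4)"
python3 -m handwheel '{"delta_pos":[[0,0,0],[0,0,0],[0,0,0],[0,0,0],[0,0,0],[0,0,0],[0,0,0],[0,0,0]],"rotation":[[0.1,0,0],[0.14,0,0],[0.14,0,0],[0,0,0],[0,0,0],[0,0,0],[0,0,0],[0,0,0]],"claw":[1,1,1,1,1,1,1,1]}'
python3 -c "
from h import *
feel(5)"
```

```text
t 5.45 tilt [ 1.799e+02  1.000e-01 -2.700e+00] tool F [-0.33  0.01  4.48] T [-0.0898 -0.067   0.0115] Tx sd 0.0341 [-0.108 -0.126 -0.091 -0.035]
time: 6.45
tool_pos: [0.5318, 0.2257, 0.2354]
ee_rot: [-2.762, -0.001, -0.046]
wrist_force: [-0.5, -0.3, -4.6]
width: 0.0499
t 6.65 tilt [-158.2   -0.    -2.7] tool F [-0.08  1.83  3.6 ] T [-0.5153 -0.0274  0.0265] Tx sd 0.0272 [-0.512 -0.548 -0.529 -0.467 -0.52 ]
```

```bash
python3 -m handwheel '{"delta_pos":[[0,0,0],[0,0,0],[0,0,0],[0,0,0],[0,0,0],[0,0,0],[0,0,0],[0,0,0]],"rotation":[[-0.1,0,0],[-0.14,0,0],[-0.14,0,0],[0,0,0],[0,0,0],[0,0,0],[0,0,0],[0,0,0]],"claw":[1,1,1,1,1,1,1,1]}'
python3 -c "
from h import *
feel(8)"
python3 -m handwheel '{"delta_pos":[[0,0,0],[0,0,0],[0,0,0],[0,0,0],[0,0,0],[0,0,0],[0,0,0],[0,0,0]],"rotation":[[-0.1,0,0],[-0.14,0,0],[-0.14,0,0],[0,0,0],[0,0,0],[0,0,0],[0,0,0],[0,0,0]],"claw":[1,1,1,1,1,1,1,1]}'
python3 -c "
from h import *
feel(8)"
python3 -m handwheel '{"delta_pos":[[0,0,0],[0,0,0],[0,0,0],[0,0,0],[0,0,0],[0,0,0],[0,0,0],[0,0,0]],"rotation":[[0.1,0,0],[0.14,0,0],[0.14,0,0],[0,0,0],[0,0,0],[0,0,0],[0,0,0],[0,0,0]],"claw":[1,1,1,1,1,1,1,1]}'
python3 -c "
from h import *
feel(8)"
```

```text
time: 7.65
tool_pos: [0.5319, 0.2245, 0.2354]
ee_rot: [-3.141, -0.001, -0.049]
wrist_force: [0.7, -0.1, -3.5]
width: 0.0496
t 8.0 tilt [180.   -0.   -2.7] tool F [-0.02 -0.29  3.88] T [-0.0596 -0.0606 -0.0007] Tx sd 0.0381 [-0.038 -0.029 -0.114 -0.025 -0.003 -0.099 -0.081 -0.087]
time: 9.0
tool_pos: [0.532, 0.2245, 0.2358]
ee_rot: [2.762, -0.001, -0.048]
wrist_force: [0.1, 0.4, -4.6]
width: 0.0495
t 9.35 tilt [158.2  -0.   -2.7] tool F [ 0.07 -1.63  3.82] T [ 0.371  -0.0647 -0.0221] Tx sd 0.0265 [0.353 0.35  0.334 0.42  0.354 0.379 0.384 0.395]
time: 10.35
tool_pos: [0.5317, 0.2257, 0.2349]
ee_rot: [3.141, -0.0, -0.046]
wrist_force: [0.9, 0.3, -4.2]
width: 0.0492
t 10.7 tilt [180.   -0.   -2.7] tool F [-0.09 -0.06  4.14] T [-0.0727 -0.0586  0.006 ] Tx sd 0.0399 [-0.134 -0.031 -0.011 -0.115 -0.084 -0.094 -0.04  -0.073]
```

Run:
```python
from h import *
go(dk(-3.5,152.8,35),RD,6)
```

```text
t 10.7 need 2.83 total mm [ 49.5  -9.  131.8] rotvec [-0.001  0.523  0.004] | n 6 row mm [ 3.3 -1.5 23.5] rot [-0.0001  0.0872  0.0006]
  dist to target in deck axes mm [ -23.     9.1 -138.9]
```

```bash
python3 -m handwheel '{"delta_pos":[[3.3,-1.5,23.5],[3.3,-1.5,23.5],[3.3,-1.5,23.5],[3.3,-1.5,23.5],[3.3,-1.5,23.5],[3.3,-1.5,23.5],[0,0,0],[0,0,0]],"rotation":[[0,0.087,0],[0,0.087,0],[0,0.087,0],[0,0.087,0],[0,0.087,0],[0,0.087,0],[0,0,0],[0,0,0]],"claw":[1,1,1,1,1,1,1,1]}'
python3 - <<'E'
from h import *
go(dk(-3.5,152.8,9.5),RD,3)
E
```

```text
time: 11.7
tool_pos: [0.5821, 0.232, 0.1048]
ee_rot: [-3.141, -0.523, -0.048]
wrist_force: [1.1, 0.7, -3.9]
width: 0.0501
t 11.7 need 0.44 total mm [-0.8  0.4 26.4] rotvec [-0.002  0.001  0.003] | n 3 row mm [-0.3  0.1  8.8] rot [-0.0008  0.0002  0.0009]
  dist to target in deck axes mm [ -0.8  -0.3 -26.4]
```

```bash
python3 -m handwheel '{"delta_pos":[[-0.5,0,10],[0,0,8],[0,0,6],[0,0,2],[0,0,0],[0,0,0],[0,0,0],[0,0,0]],"rotation":[[0,0,0],[0,0,0],[0,0,0],[0,0,0],[0,0,0],[0,0,0],[0,0,0],[0,0,0]],"claw":[1,1,1,1,1,1,1,1]}'
python3 - <<'E'
from h import *
deckpose()
from bench import robot
print(robot.get_obs()["wrist_force"])
E
```

```text
time: 12.7
tool_pos: [0.5942, 0.2312, 0.0809]
ee_rot: [3.141, -0.523, -0.047]
wrist_force: [1.0, 0.2, -3.9]
width: 0.0498
deck-frame TCP [ -4.1 152.9   9.1] world [0.5942 0.2312 0.0809] rpyerr [ 0.002 -0.    -0.003] w 0.049849809566971305
[ 1.02170704  0.19292401 -3.91759696]
```

```bash
python3 -m handwheel '{"delta_pos":[[0,0,1],[0,0,0.5],[0,0,0],[0,0,0],[0,0,0],[0,0,0],[0,0,0],[0,0,0]],"rotation":[[0,0,0],[0,0,0],[0,0,0],[0,0,0],[0,0,0],[0,0,0],[0,0,0],[0,0,0]],"claw":[1,1,1,1,0.6,0.3,-0.5,-1]}'
python3 - <<'E'
from h import *
deckpose()
from bench import robot
print(robot.get_obs()["wrist_force"])
E
```

```text
time: 13.7
tool_pos: [0.5956, 0.2315, 0.0805]
ee_rot: [-3.141, -0.525, -0.047]
wrist_force: [-0.1, -0.7, -0.6]
width: 0.0665
deck-frame TCP [ -3.1 153.4   8.1] world [0.5956 0.2315 0.0805] rpyerr [ 0.003  0.001 -0.003] w 0.0664795238494783
[-0.1376149  -0.74583017 -0.63227967]
```

Released gently. Opening fully, lifting clear and moving to the middle supply.

```bash
python3 -m handwheel '{"delta_pos":[[0,0,0],[0,0,0],[0,0,-10],[0,0,-20],[0,0,-25],[0,0,-10],[0,30,0],[0,40,0]],"rotation":[[0,0,0],[0,0,0],[0,0,0],[0,0,0],[0,0,0],[0,0,0],[0,0,0],[0,0,0]],"claw":[-1,-1,-1,-1,-1,-1,-1,-1]}'
python3 - <<'E'
from h import *
go(dk(-4.5,-1.5,70),RD,3);deckpose()
from bench import robot
s=robot.snapshot("top");t=robot.snapshot("scene")
c=s["color"][170:220,80:200,::-1]
cv2.imwrite("pics/tz2.png",cv2.resize(c,None,fx=6,fy=6,interpolation=cv2.INTER_CUBIC))
c=t["color"][160:310,260:400,::-1]
cv2.imwrite("pics/sz2.png",cv2.resize(c,None,fx=4,fy=4,interpolation=cv2.INTER_CUBIC))
E
```

```text
time: 14.7
tool_pos: [0.5589, 0.1628, 0.1358]
ee_rot: [3.141, -0.523, -0.045]
wrist_force: [0.6, -1.0, -0.3]
width: 0.0941
t 14.7 need 1.41 total mm [-0.8 84.4  2.4] rotvec [-0.003  0.001  0.006] | n 3 row mm [-0.2 28.1  0.8] rot [-0.001   0.0002  0.0018]
  dist to target in deck axes mm [ -0.4 -84.4  -2.7]
deck-frame TCP [-4.1 82.9 72.7] world [0.5589 0.1628 0.1358] rpyerr [ 0.003 -0.001 -0.006] w 0.09408194727221839
```

View pics/sz2.png

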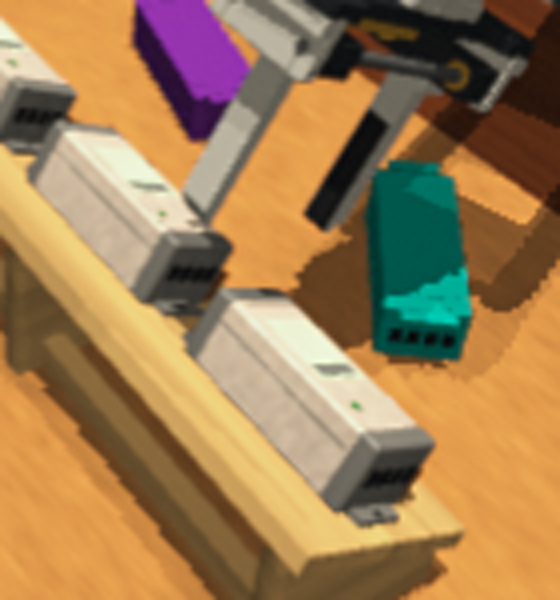

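View pics/tz2.png

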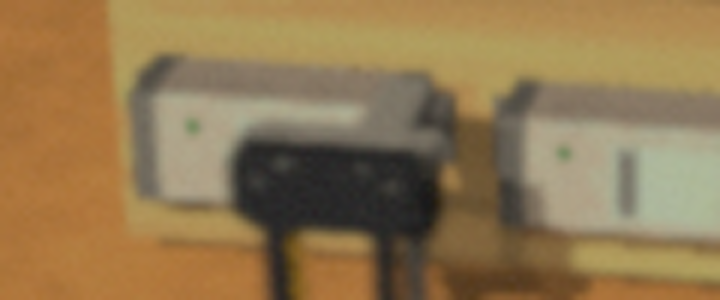

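The left supply lies flat in its place again. Now the middle one.

```bash
python3 -m handwheel '{"delta_pos":[[-0.3,30,0],[-0.3,34,0],[0,20,0],[0,0,4],[0,0,10],[0,0,16],[0,0,16],[0,0,10]],"rotation":[[0,0,0.003],[0,0,0.003],[0,0,0],[0,0,0],[0,0,0],[0,0,0],[0,0,0],[0,0,0]],"claw":[-1,-1,-1,-1,-1,-1,-1,-1]}'
python3 - <<'E'
from h import *
go(dk(-4,-1.7,8.5),RD,1);deckpose()
E
```

```text
time: 15.8
tool_pos: [0.582, 0.0779, 0.0844]
ee_rot: [-3.139, -0.52, -0.053]
wrist_force: [0.4, 0.4, -1.2]
width: 0.0942
t 15.8 need 0.10 total mm [2.1 1.  5.8] rotvec [-0.002  0.004 -0.002] | n 1 row mm [2.1 1.  5.8] rot [-0.0018  0.0038 -0.0019]
  dist to target in deck axes mm [ 2.1 -1.  -5.8]
deck-frame TCP [-6.1 -0.7 14.3] world [0.582  0.0779 0.0844] rpyerr [ 0.002 -0.004  0.002] w 0.09418429893173953
```

```bash
python3 -m handwheel '{"delta_pos":[[1,0.5,4],[0,0,2],[0,0,0],[0,0,0],[0,0,0],[0,0,0],[0,0,0],[0,0,0]],"rotation":[[0,0,0],[0,0,0],[0,0,0],[0,0,0],[0,0,0],[0,0,0],[0,0,0],[0,0,0]],"claw":[-1,-1,-0.5,0.5,1,1,1,1]}'
python3 - <<'E'
from h import *
deckpose()
E
```

```text
time: 16.8
tool_pos: [0.5855, 0.0769, 0.0817]
ee_rot: [-3.138, -0.521, -0.054]
wrist_force: [-3.8, 0.5, 1.7]
width: 0.0499
deck-frame TCP [-4.4 -1.6 10.3] world [0.5855 0.0769 0.0817] rpyerr [ 0.002 -0.002  0.002] w 0.049918965951812666
```

```bash
python3 -m handwheel '{"delta_pos":[[0,0,-4],[0,0,-15],[0,0,-25],[0,0,-25],[0,0,-25],[0,0,-25],[0,0,-25],[0,0,-20]],"rotation":[[0,0,0],[0,0,0],[0,-0.087,0],[0,-0.087,0],[0,-0.087,0],[0,-0.087,0],[0,-0.087,0],[0,-0.087,0]],"claw":[1,1,1,1,1,1,1,1]}'
python3 -m handwheel '{"delta_pos":[[0,0,0],[0,0,0],[0,0,0],[0,0,0],[0,0,0],[0,0,0],[0,0,0],[0,0,0]],"rotation":[[0.1,0,0],[0.14,0,0],[0.14,0,0],[0,0,0],[0,0,0],[0,0,0],[0,0,0],[0,0,0]],"claw":[1,1,1,1,1,1,1,1]}'
python3 -c "
from h import *
feel(7);deckpose()"
python3 -m handwheel '{"delta_pos":[[0,0,0],[0,0,0],[0,0,0],[0,0,0],[0,0,0],[0,0,0],[0,0,0],[0,0,0]],"rotation":[[-0.1,0,0],[-0.14,0,0],[-0.14,0,0],[0,0,0],[0,0,0],[0,0,0],[0,0,0],[0,0,0]],"claw":[1,1,1,1,1,1,1,1]}'
python3 -c "
from h import *
feel(7)"
```

```text
time: 17.8
tool_pos: [0.5321, 0.0793, 0.236]
ee_rot: [-3.139, 0.002, -0.052]
wrist_force: [0.4, -0.3, -5.2]
width: 0.0503
time: 18.8
tool_pos: [0.5325, 0.0799, 0.2353]
ee_rot: [-2.759, -0.001, -0.051]
wrist_force: [-1.4, 0.3, -4.3]
width: 0.0502
t 19.1 tilt [-158.1   -0.    -3. ] tool F [0.05 1.66 4.35] T [-0.4921 -0.066   0.028 ] Tx sd 0.019 [-0.473 -0.525 -0.475 -0.473 -0.507 -0.505 -0.485]
deck-frame TCP [ 26.3  -1.9 169.5] world [0.5326 0.0792 0.235 ] rpyerr [ 0.374 -0.516  0.101] w 0.050545268468407546
time: 20.1
tool_pos: [0.5326, 0.0785, 0.2349]
ee_rot: [-3.138, -0.0, -0.054]
wrist_force: [-0.1, 0.2, -5.1]
width: 0.0503
t 20.4 tilt [-179.8   -0.    -3. ] tool F [ 0.18 -0.07  4.77] T [-0.0412 -0.0486  0.0141] Tx sd 0.0177 [-0.028 -0.063 -0.046 -0.04  -0.066 -0.035 -0.012]
```

```bash
python3 -m handwheel '{"delta_pos":[[0,0,0],[0,0,0],[0,0,0],[0,0,0],[0,0,0],[0,0,0],[0,0,0],[0,0,0]],"rotation":[[-0.1,0,0],[-0.14,0,0],[-0.14,0,0],[0,0,0],[0,0,0],[0,0,0],[0,0,0],[0,0,0]],"claw":[1,1,1,1,1,1,1,1]}'
python3 -c "
from h import *
feel(7)"
python3 -m handwheel '{"delta_pos":[[0,0,0],[0,0,0],[0,0,0],[0,0,0],[0,0,0],[0,0,0],[0,0,0],[0,0,0]],"rotation":[[0.1,0,0],[0.14,0,0],[0.14,0,0],[0,0,0],[0,0,0],[0,0,0],[0,0,0],[0,0,0]],"claw":[1,1,1,1,1,1,1,1]}'
python3 -c "
from h import *
feel(7)"
```

```text
time: 21.4
tool_pos: [0.5326, 0.0786, 0.2354]
ee_rot: [2.765, -0.001, -0.054]
wrist_force: [-0.2, -0.5, -4.7]
width: 0.0503
t 21.7 tilt [158.4  -0.   -3. ] tool F [ 0.21 -1.43  4.29] T [ 0.3611 -0.0451 -0.0255] Tx sd 0.0249 [0.406 0.323 0.377 0.349 0.342 0.363 0.369]
time: 22.7
tool_pos: [0.5325, 0.0799, 0.2348]
ee_rot: [-3.139, -0.0, -0.051]
wrist_force: [0.4, -0.5, -4.3]
width: 0.0502
t 23.0 tilt [-179.8   -0.    -3. ] tool F [0.08 0.13 4.26] T [-0.0977 -0.0377 -0.0057] Tx sd 0.0228 [-0.081 -0.123 -0.124 -0.061 -0.081 -0.096 -0.118]
```

Left showed hardly any shift between its two level readings (−0.060, −0.073). Mid hints at one (−0.041, −0.098). I'll lay mid back and test the right one before deciding.

```bash
python3 - <<'E'
from h import *
go(dk(-3.5,-1.7,35),RD,6)
E
python3 -m handwheel '{"delta_pos":[[3.3,0,23.5],[3.3,0,23.5],[3.3,0,23.5],[3.3,0,23.5],[3.3,0,23.5],[3.3,0,23.5],[0,0,0],[0,0,0]],"rotation":[[0,0.087,0],[0,0.087,0],[0,0.087,0],[0,0.087,0],[0,0.087,0],[0,0.087,0],[0,0,0],[0,0,0]],"claw":[1,1,1,1,1,1,1,1]}'
python3 - <<'E'
from h import *
go(dk(-3.8,-1.6,10),RD,3);deckpose()
E
```

```text
t 23.0 need 2.83 total mm [ 41.3   0.  131.5] rotvec [-0.002  0.523 -0.002] | n 6 row mm [ 2.  -0.  23.1] rot [-0.0004  0.0872 -0.0003]
  dist to target in deck axes mm [ -29.9    0.3 -134.5]
time: 24.0
tool_pos: [0.5823, 0.077, 0.1044]
ee_rot: [-3.138, -0.523, -0.054]
wrist_force: [-0.2, 0.3, -3.1]
width: 0.0501
t 24.0 need 0.38 total mm [-8.   0.1 21.6] rotvec [-0.002  0.001 -0.003] | n 3 row mm [-2.7  0.   7.2] rot [-0.0006  0.0003 -0.0009]
  dist to target in deck axes mm [ -8.    0.  -21.6]
deck-frame TCP [ 4.2 -1.6 31.6] world [0.5823 0.077  0.1044] rpyerr [ 0.002 -0.001  0.003] w 0.05012200155781241
```

```bash
python3 -m handwheel '{"delta_pos":[[-4,0,3],[-4,0,5],[0,0,6],[0,0,5],[0,0,3],[0,0,0.5],[0,0,0],[0,0,0]],"rotation":[[0,0,0],[0,0,0],[0,0,0],[0,0,0],[0,0,0],[0,0,0],[0,0,0],[0,0,0]],"claw":[1,1,1,1,1,1,1,1]}'
python3 - <<'E'
from h import *
deckpose()
from bench import robot
print(robot.get_obs()["wrist_force"])
E
```

```text
time: 25.0
tool_pos: [0.5857, 0.0768, 0.082]
ee_rot: [-3.139, -0.523, -0.054]
wrist_force: [-14.2, -0.5, 10.4]
width: 0.0498
deck-frame TCP [-4.1 -1.6 10.4] world [0.5857 0.0768 0.082 ] rpyerr [ 0.001 -0.001  0.002] w 0.04983478329513457
[-14.16549052  -0.51065718  10.41986606]
```

```bash
python3 -m handwheel '{"delta_pos":[[0,0,-0.5],[0,0,0],[0,0,0],[0,0,0],[0,0,-8],[0,0,-20],[0,0,-25],[0,0,-12]],"rotation":[[0,0,0],[0,0,0],[0,0,0],[0,0,0],[0,0,0],[0,0,0],[0,0,0],[0,0,0]],"claw":[0.5,-0.5,-1,-1,-1,-1,-1,-1]}'
python3 - <<'E'
from h import *
go(dk(-4.0,-156.5,70),RD,4);deckpose()
E
```

```text
time: 26.0
tool_pos: [0.5538, 0.0785, 0.1385]
ee_rot: [-3.138, -0.526, -0.054]
wrist_force: [0.0, 0.1, -0.1]
width: 0.0946
t 26.0 need 2.58 total mm [-1.00e-01  1.55e+02  5.00e+00] rotvec [-0.002 -0.002 -0.003] | n 4 row mm [-0.1 38.7  1.3] rot [-0.0006 -0.0005 -0.0007]
  dist to target in deck axes mm [  -0.5 -155.    -5.4]
deck-frame TCP [-3.5 -1.5 75.4] world [0.5538 0.0785 0.1385] rpyerr [0.002 0.002 0.003] w 0.09457602140534567
```

```bash
python3 -m handwheel '{"delta_pos":[[0,30,0],[0,45,0],[0,45,0],[0,35,0],[0,0,5],[0,0,15],[0,0,10],[0,0,0]],"rotation":[[0,0,0],[0,0,0],[0,0,0],[0,0,0],[0,0,0],[0,0,0],[0,0,0],[0,0,0]],"claw":[-1,-1,-1,-1,-1,-1,-1,-1]}'
python3 - <<'E'
from h import *
go(dk(-4.2,-156.5,9),RD,4);deckpose()
from bench import robot
s=robot.snapshot("top");t=robot.snapshot("scene")
c=s["color"][170:220,150:290,::-1]
cv2.imwrite("pics/tz3.png",cv2.resize(c,None,fx=5.5,fy=5.5,interpolation=cv2.INTER_CUBIC))
c=t["color"][120:290,210:380,::-1]
cv2.imwrite("pics/sz3.png",cv2.resize(c,None,fx=3.5,fy=3.5,interpolation=cv2.INTER_CUBIC))
E
```

```text
time: 27.0
tool_pos: [0.5597, -0.0755, 0.1078]
ee_rot: [-3.137, -0.519, -0.053]
wrist_force: [0.3, 0.2, -0.6]
width: 0.0943
t 27.0 need 0.55 total mm [ 2.8  1.5 32.8] rotvec [-0.004  0.004 -0.001] | n 4 row mm [0.7 0.4 8.2] rot [-0.0009  0.0011 -0.0003]
  dist to target in deck axes mm [  2.7  -1.4 -32.8]
deck-frame TCP [  -6.9 -155.1   41.8] world [ 0.5597 -0.0755  0.1078] rpyerr [ 0.004 -0.004  0.001] w 0.09434770471058372
```

View pics/sz3.png

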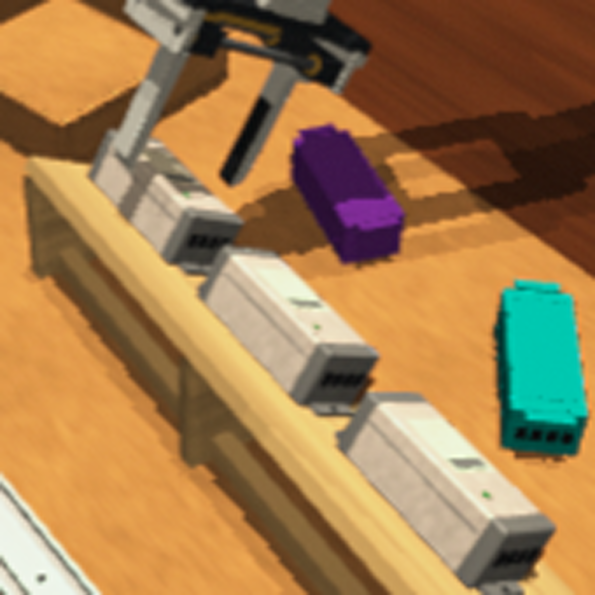

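View pics/tz3.png

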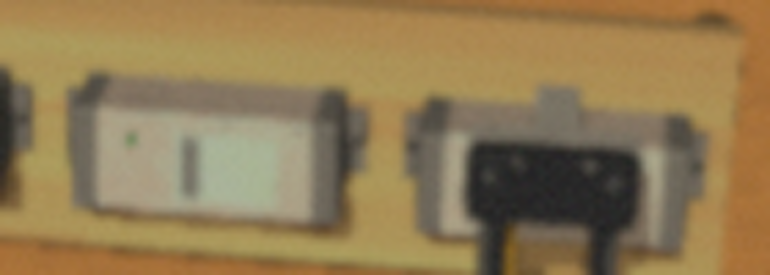

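Mid is flat in place and the fingers straddle the right supply at its middle. Descending and gripping.

```bash
python3 -m handwheel '{"delta_pos":[[1,0.5,8],[1,0.5,10],[0,0,9],[0,0,4],[0,0,0],[0,0,0],[0,0,0],[0,0,0]],"rotation":[[0,0.002,0],[0,0.002,0],[0,0,0],[0,0,0],[0,0,0],[0,0,0],[0,0,0],[0,0,0]],"claw":[-1,-1,-1,-1,0,1,1,1]}'
python3 -m handwheel '{"delta_pos":[[0,0,0],[0,0,-4],[0,0,-15],[0,0,-25],[0,0,-25],[0,0,-25],[0,0,-25],[0,0,-25]],"rotation":[[0,0,0],[0,0,0],[0,0,0],[0,-0.087,0],[0,-0.087,0],[0,-0.087,0],[0,-0.087,0],[0,-0.087,0]],"claw":[1,1,1,1,1,1,1,1]}'
python3 - <<'E'
from h import *
go([.5325,-.075,.235],down(-3),2)
E
```

```text
time: 28.1
tool_pos: [0.5775, -0.079, 0.0844]
ee_rot: [-3.138, -0.527, -0.054]
wrist_force: [0.7, -0.9, 0.3]
width: 0.0575
time: 29.1
tool_pos: [0.5243, -0.0764, 0.2181]
ee_rot: [-3.139, -0.089, -0.053]
wrist_force: [-0.4, 0.4, -4.4]
width: 0.0497
t 29.1 need 0.48 total mm [  9.6  -1.9 -16.1] rotvec [-0.003 -0.089 -0.001] | n 2 row mm [ 4.6 -0.9 -8.1] rot [-0.0014 -0.0445 -0.0004]
  dist to target in deck axes mm [15.5  1.8 10.5]
```

```bash
python3 -m handwheel '{"delta_pos":[[4,0,-8],[4,0,-8],[0,0,0],[0,0,0],[0,0,0],[0,0,0],[0,0,0],[0,0,0]],"rotation":[[0,-0.045,0],[0,-0.045,0],[0.1,0,0],[0.14,0,0],[0.14,0,0],[0,0,0],[0,0,0],[0,0,0]],"claw":[1,1,1,1,1,1,1,1]}'
python3 -m handwheel '{"delta_pos":[[0,0,0],[0,0,0],[0,0,0],[0,0,0],[0,0,0],[0,0,0],[0,0,0],[0,0,0]],"rotation":[[0,0,0],[0,0,0],[0,0,0],[0,0,0],[0,0,0],[0,0,0],[0,0,0],[0,0,0]],"claw":[1,1,1,1,1,1,1,1]}' >/dev/null
python3 -c "
from h import *
feel(7);deckpose()"
python3 -m handwheel '{"delta_pos":[[0,0,0],[0,0,0],[0,0,0],[0,0,0],[0,0,0],[0,0,0],[0,0,0],[0,0,0]],"rotation":[[-0.1,0,0],[-0.14,0,0],[-0.14,0,0],[0,0,0],[0,0,0],[0,0,0],[0,0,0],[0,0,0]],"claw":[1,1,1,1,1,1,1,1]}'
python3 -c "
from h import *
feel(7)"
python3 -m handwheel '{"delta_pos":[[0,0,0],[0,0,0],[0,0,0],[0,0,0],[0,0,0],[0,0,0],[0,0,0],[0,0,0]],"rotation":[[-0.1,0,0],[-0.14,0,0],[-0.14,0,0],[0,0,0],[0,0,0],[0,0,0],[0,0,0],[0,0,0]],"claw":[1,1,1,1,1,1,1,1]}'
python3 -c "
from h import *
feel(7)"
python3 -m handwheel '{"delta_pos":[[0,0,0],[0,0,0],[0,0,0],[0,0,0],[0,0,0],[0,0,0],[0,0,0],[0,0,0]],"rotation":[[0.1,0,0],[0.14,0,0],[0.14,0,0],[0,0,0],[0,0,0],[0,0,0],[0,0,0],[0,0,0]],"claw":[1,1,1,1,1,1,1,1]}'
python3 -c "
from h import *
feel(7)"
```

```text
time: 30.1
tool_pos: [0.5322, -0.076, 0.2343]
ee_rot: [-2.761, -0.003, -0.051]
wrist_force: [-0.5, -0.1, -3.9]
width: 0.0503
t 31.4 tilt [-1.581e+02 -1.000e-01 -3.000e+00] tool F [-0.51  1.51  4.14] T [-0.5434 -0.0683  0.0345] Tx sd 0.0266 [-0.524 -0.542 -0.596 -0.507 -0.527 -0.554 -0.555]
deck-frame TCP [  32.  -158.   164.5] world [ 0.532  -0.077   0.2335] rpyerr [ 0.374 -0.515  0.101] w 0.04999616866233461
time: 32.4
tool_pos: [0.5319, -0.0776, 0.2332]
ee_rot: [-3.138, -0.001, -0.054]
wrist_force: [-0.0, 0.4, -4.4]
width: 0.0496
t 32.7 tilt [-1.798e+02 -1.000e-01 -3.000e+00] tool F [0.34 0.03 4.44] T [-0.0676 -0.0567 -0.    ] Tx sd 0.0286 [-0.104 -0.032 -0.09  -0.026 -0.096 -0.067 -0.058]
time: 33.7
tool_pos: [0.5319, -0.0776, 0.2337]
ee_rot: [2.765, -0.002, -0.054]
wrist_force: [0.1, 0.4, -5.2]
width: 0.05
t 34.0 tilt [ 1.584e+02 -1.000e-01 -3.000e+00] tool F [ 0.23 -1.89  4.01] T [ 0.3879 -0.0517 -0.0317] Tx sd 0.0243 [0.366 0.388 0.373 0.407 0.433 0.393 0.356]
time: 35.0
tool_pos: [0.532, -0.0763, 0.2334]
ee_rot: [-3.139, -0.002, -0.051]
wrist_force: [0.2, -0.3, -3.7]
width: 0.05
t 35.3 tilt [-1.798e+02 -1.000e-01 -3.000e+00] tool F [0.25 0.1  4.51] T [-0.1028 -0.0683  0.0076] Tx sd 0.0338 [-0.087 -0.112 -0.16  -0.045 -0.13  -0.089 -0.096]
```

Antisymmetric rocking moment divided by weight:

| Supply | Moment / weight (m) |
|---|---|
| Left | 0.108 |
| Right | 0.105 |
| Mid | 0.094 |

A loose part should lower this by about 0.0095 m. Mid also has the largest shift between level readings. I'll lay the right one back, then pick up mid and test it again before the carton.

Run:
```python
from h import *
go(dk(-2.5,-156.8,33),RD,6)
```

```text
t 35.3 need 2.82 total mm [ 35.6  -0.8 131.2] rotvec [-0.002  0.522 -0.002] | n 6 row mm [ 1.1 -0.2 22.9] rot [-0.0004  0.087  -0.0003]
  dist to target in deck axes mm [ -34.6    1.2 -131.5]
```

```bash
python3 -m handwheel '{"delta_pos":[[1,0,23],[1,0,23],[1,0,23],[1,0,23],[1,0,23],[1,0,23],[0,0,0],[0,0,0]],"rotation":[[0,0.087,0],[0,0.087,0],[0,0.087,0],[0,0.087,0],[0,0.087,0],[0,0.087,0],[0,0,0],[0,0,0]],"claw":[1,1,1,1,1,1,1,1]}'
python3 - <<'E'
from h import *
g=M.T@(np.array([.5775,-.079,.0844])-C)*1e3;print(g)
go(dk(g[0]+.5,g[1],g[2]),RD,3);deckpose()
E
```

```text
time: 36.3
tool_pos: [0.5667, -0.0784, 0.1013]
ee_rot: [-3.138, -0.521, -0.054]
wrist_force: [-0.0, 0.0, -4.1]
width: 0.0499
[  -3.02933608 -157.66528835   12.60317306]
t 36.3 need 0.34 total mm [ 1.5  0.1 20.1] rotvec [-0.002  0.002 -0.002] | n 3 row mm [0.5 0.  6.7] rot [-0.0007  0.0008 -0.0008]
  dist to target in deck axes mm [  1.4  -0.  -20.1]
deck-frame TCP [  -4.  -157.6   32.7] world [ 0.5667 -0.0784  0.1013] rpyerr [ 0.002 -0.002  0.002] w 0.04991990230222395
```

```bash
python3 -m handwheel '{"delta_pos":[[0.5,0,8],[0,0,7],[0,0,4],[0,0,1.5],[0,0,0],[0,0,0],[0,0,0],[0,0,0]],"rotation":[[0,0,0],[0,0,0],[0,0,0],[0,0,0],[0,0,0],[0,0,0],[0,0,0],[0,0,0]],"claw":[1,1,1,1,1,1,1,1]}'
python3 - <<'E'
from h import *
deckpose()
from bench import robot
print(robot.get_obs()["wrist_force"])
E
```

```text
time: 37.3
tool_pos: [0.5774, -0.0788, 0.0843]
ee_rot: [-3.139, -0.522, -0.053]
wrist_force: [-7.0, 1.5, 2.4]
width: 0.0501
deck-frame TCP [  -3.2 -157.4   12.6] world [ 0.5774 -0.0788  0.0843] rpyerr [ 0.002 -0.002  0.002] w 0.050071275048065966
[-7.02810122  1.4672837   2.39360047]
```

Resting on the deck with light contact. Releasing, lifting and moving towards mid.

```bash
python3 -m handwheel '{"delta_pos":[[0,0,0],[0,0,0],[0,0,0],[0,0,0],[0,0,-8],[0,0,-20],[0,0,-25],[0,-15,-8]],"rotation":[[0,0,0],[0,0,0],[0,0,0],[0,0,0],[0,0,0],[0,0,0],[0,0,0],[0,0,0]],"claw":[0.5,-0.5,-1,-1,-1,-1,-1,-1]}'
python3 - <<'E'
from h import *
go(dk(-4,-1.5,70),RD,4);deckpose()
from bench import robot
t=robot.snapshot("scene")
c=t["color"][120:290,210:380,::-1]
cv2.imwrite("pics/sz4.png",cv2.resize(c,None,fx=3.5,fy=3.5,interpolation=cv2.INTER_CUBIC))
E
```

```text
time: 38.3
tool_pos: [0.549, -0.0634, 0.1398]
ee_rot: [-3.139, -0.528, -0.056]
wrist_force: [0.7, -0.3, -0.5]
width: 0.0941
t 38.3 need 2.37 total mm [  -3.9 -142.1    5.2] rotvec [ 0.    -0.004 -0.004] | n 4 row mm [ -0.9 -35.5   1.3] rot [ 0.     -0.0011 -0.0009]
  dist to target in deck axes mm [ -3.3 142.1  -5.2]
deck-frame TCP [  -0.7 -143.6   75.2] world [ 0.549  -0.0634  0.1398] rpyerr [-0.     0.004  0.004] w 0.0940726238702622
```

View pics/sz4.png

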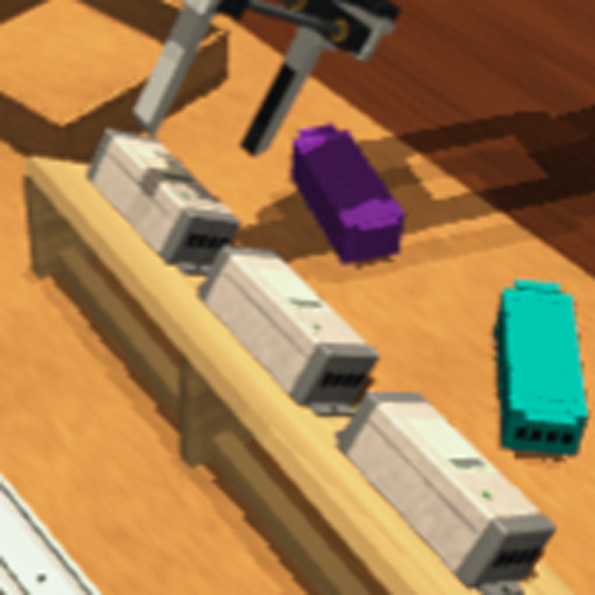

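The right supply lies flat in its place. Back to mid.

```bash
python3 -m handwheel '{"delta_pos":[[-1,-40,0],[-1,-45,0],[-1,-40,0],[0,-17,4],[0,0,10],[0,0,16],[0,0,16],[0,0,9]],"rotation":[[0,-0.002,0],[0,0,0],[0,0,0],[0,0,0],[0,0,0],[0,0,0],[0,0,0],[0,0,0]],"claw":[-1,-1,-1,-1,-1,-1,-1,-1]}'
python3 - <<'E'
from h import *
go(dk(-4.2,-1.6,10),RD,1);deckpose()
E
```

```text
time: 39.35
tool_pos: [0.5804, 0.077, 0.0858]
ee_rot: [-3.139, -0.519, -0.056]
wrist_force: [0.4, 0.7, -0.3]
width: 0.0938
t 39.35 need 0.11 total mm [ 2.5 -0.1  6.4] rotvec [-0.001  0.005 -0.004] | n 1 row mm [ 2.5 -0.1  6.4] rot [-0.0007  0.0047 -0.0037]
  dist to target in deck axes mm [ 2.5  0.1 -6.4]
deck-frame TCP [-6.7 -1.7 16.4] world [0.5804 0.077  0.0858] rpyerr [ 0.001 -0.005  0.004] w 0.09380717270734715
```

```bash
python3 -m handwheel '{"delta_pos":[[1.5,0,5],[0,0,3],[0,0,0],[0,0,0],[0,0,0],[0,0,0],[0,0,0],[0,0,0]],"rotation":[[0,0,0],[0,0,0],[0,0,0],[0,0,0],[0,0,0],[0,0,0],[0,0,0],[0,0,0]],"claw":[-1,-1,-0.5,0.5,1,1,1,1]}'
python3 -m handwheel '{"delta_pos":[[0,0,-4],[0,0,-15],[0,0,-25],[0,0,-25],[0,0,-25],[0,0,-25],[0,0,-25],[0,0,-20]],"rotation":[[0,0,0],[0,0,0],[0,-0.087,0],[0,-0.087,0],[0,-0.087,0],[0,-0.087,0],[0,-0.087,0],[0,-0.087,0]],"claw":[1,1,1,1,1,1,1,1]}'
python3 -m handwheel '{"delta_pos":[[0,0,0],[0,0,0],[0,0,0],[0,0,0],[0,0,0],[0,0,0],[0,0,0],[0,0,0]],"rotation":[[0.1,0,0],[0.14,0,0],[0.14,0,0],[0,0,0],[0,0,0],[0,0,0],[0,0,0],[0,0,0]],"claw":[1,1,1,1,1,1,1,1]}'
python3 -c "
from h import *
feel(10);deckpose()"
python3 -m handwheel '{"delta_pos":[[0,0,0],[0,0,0],[0,0,0],[0,0,0],[0,0,0],[0,0,0],[0,0,0],[0,0,0]],"rotation":[[-0.1,0,0],[-0.14,0,0],[-0.14,0,0],[0,0,0],[0,0,0],[0,0,0],[0,0,0],[0,0,0]],"claw":[1,1,1,1,1,1,1,1]}'
python3 -c "
from h import *
feel(10)"
python3 -m handwheel '{"delta_pos":[[0,0,0],[0,0,0],[0,0,0],[0,0,0],[0,0,0],[0,0,0],[0,0,0],[0,0,0]],"rotation":[[-0.1,0,0],[-0.14,0,0],[-0.14,0,0],[0,0,0],[0,0,0],[0,0,0],[0,0,0],[0,0,0]],"claw":[1,1,1,1,1,1,1,1]}'
python3 -c "
from h import *
feel(10)"
python3 -m handwheel '{"delta_pos":[[0,0,0],[0,0,0],[0,0,0],[0,0,0],[0,0,0],[0,0,0],[0,0,0],[0,0,0]],"rotation":[[0.1,0,0],[0.14,0,0],[0.14,0,0],[0,0,0],[0,0,0],[0,0,0],[0,0,0],[0,0,0]],"claw":[1,1,1,1,1,1,1,1]}'
python3 -c "
from h import *
feel(10)
import numpy as np
go([.481,-.3725,.25],down(11.5),10)"
```

```text
time: 40.35
tool_pos: [0.5858, 0.0779, 0.082]
ee_rot: [-3.138, -0.521, -0.054]
wrist_force: [-2.7, 0.6, 0.8]
width: 0.0498
time: 41.35
tool_pos: [0.5318, 0.0803, 0.2356]
ee_rot: [-3.139, 0.004, -0.052]
wrist_force: [0.7, -0.2, -5.7]
width: 0.0504
time: 42.35
tool_pos: [0.5325, 0.0809, 0.2352]
ee_rot: [-2.759, -0.0, -0.051]
wrist_force: [0.1, -0.1, -4.9]
width: 0.0502
t 42.8 tilt [-158.1    0.    -3. ] tool F [0.07 1.68 4.3 ] T [-0.5142 -0.0661  0.0309] Tx sd 0.0149 [-0.53  -0.505 -0.515 -0.53  -0.498 -0.526 -0.521 -0.483 -0.508 -0.527]
deck-frame TCP [ 26.3  -1.  169.5] world [0.5325 0.0802 0.2349] rpyerr [ 0.374 -0.517  0.102] w 0.05004534157168431
time: 43.8
tool_pos: [0.5325, 0.0796, 0.2349]
ee_rot: [-3.138, 0.001, -0.054]
wrist_force: [-0.1, 0.9, -4.2]
width: 0.05
t 44.25 tilt [-179.8    0.    -3. ] tool F [-0.17 -0.31  4.5 ] T [-0.0544 -0.0608 -0.0022] Tx sd 0.0287 [-0.011 -0.034 -0.068 -0.052 -0.02  -0.111 -0.044 -0.068 -0.086 -0.051]
time: 45.25
tool_pos: [0.5326, 0.0796, 0.2353]
ee_rot: [2.765, -0.0, -0.054]
wrist_force: [0.2, -0.1, -5.3]
width: 0.0502
t 45.7 tilt [158.4   0.   -3. ] tool F [-0.08 -1.34  4.25] T [ 0.3468 -0.0402 -0.0251] Tx sd 0.0371 [0.329 0.286 0.34  0.397 0.332 0.381 0.366 0.286 0.37  0.382]
time: 46.7
tool_pos: [0.5325, 0.0809, 0.2347]
ee_rot: [-3.139, 0.001, -0.051]
wrist_force: [-0.9, 0.0, -3.9]
width: 0.05
t 47.15 tilt [-179.8    0.    -3. ] tool F [-0.06 -0.05  4.63] T [-0.0928 -0.0618 -0.0117] Tx sd 0.0293 [-0.115 -0.127 -0.063 -0.071 -0.12  -0.095 -0.027 -0.106 -0.092 -0.111]
t 47.15 need 7.60 total mm [-27.6 454.7 -16.3] rotvec [-0.003 -0.    -0.253] | n 10 row mm [-7.9 45.  -1.6] rot [-0.0003 -0.     -0.0253]
  dist to target in deck axes mm [ -16.9 -454.7   27.1]
```

The retest repeats it: mid gives 0.0946 against 0.105–0.108 for the others, about 0.05 N m short of a sound unit of its weight. So mid is the faulty one, and it goes to the carton.

```bash
python3 -m handwheel '{"delta_pos":[[-8,30,0],[-8,48,0],[-8,50,0],[-8,50,0],[-8,50,0],[-8,50,0],[-8,50,0],[-8,45,0]],"rotation":[[0,0,-0.025],[0,0,-0.025],[0,0,-0.025],[0,0,-0.025],[0,0,-0.025],[0,0,-0.025],[0,0,-0.025],[0,0,-0.025]],"claw":[1,1,1,1,1,1,1,1]}'
python3 - <<'E'
from h import *
go([.481,-.3725,.08],down(11.5),6)
E
```

```text
time: 48.15
tool_pos: [0.4827, -0.2961, 0.234]
ee_rot: [-3.139, -0.001, 0.147]
wrist_force: [0.7, 0.9, -4.9]
width: 0.0504
t 48.15 need 2.87 total mm [-13.   75.7 153.8] rotvec [-0.002 -0.001 -0.053] | n 6 row mm [-2.4 12.5 25.6] rot [-0.0004 -0.0001 -0.0089]
  dist to target in deck axes mm [ -75.1  -76.4 -134.5]
```

```bash
python3 -m handwheel '{"delta_pos":[[-4,35,0],[-4,30,0],[-4,6,15],[0,0,35],[0,0,40],[0,0,35],[0,0,20],[0,0,5]],"rotation":[[0,0,-0.02],[0,0,-0.02],[0,0,-0.01],[0,0,0],[0,0,0],[0,0,0],[0,0,0],[0,0,0]],"claw":[1,1,1,1,1,1,1,1]}'
python3 - <<'E'
from h import *
from bench import robot
go([.481,-.3725,.016],down(11.5),4)
for n in("scene","top"):
    s=robot.snapshot(n);c=s["color"][:,:,::-1]
    c=c[80:200,150:320] if n=="scene" else c[170:310,290:440]
    cv2.imwrite(f"pics/{n}5.png",cv2.resize(c,None,fx=4,fy=4,interpolation=cv2.INTER_CUBIC))
E
```

```text
time: 49.15
tool_pos: [0.4811, -0.3635, 0.0807]
ee_rot: [-3.134, 0.003, 0.198]
wrist_force: [0.3, 0.2, -4.1]
width: 0.0501
t 49.15 need 1.09 total mm [-1.7  9.3 64.7] rotvec [-0.008  0.003 -0.003] | n 4 row mm [-0.4  2.3 16.2] rot [-0.0019  0.0007 -0.0006]
  dist to target in deck axes mm [-32.1  -9.  -56.2]
```

View pics/scene5.png

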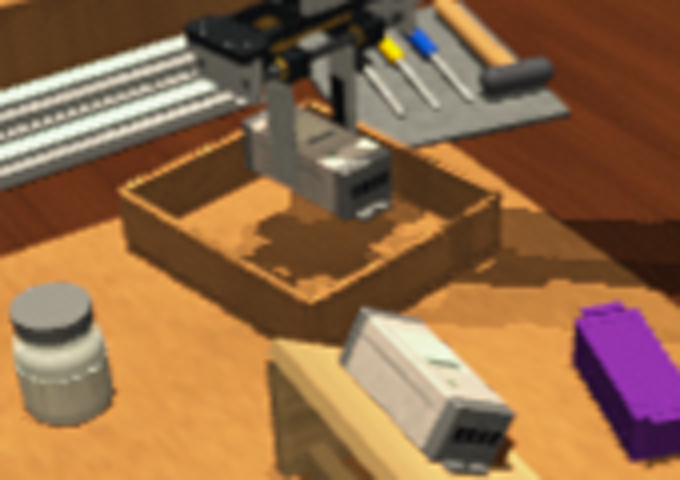

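View pics/top5.png

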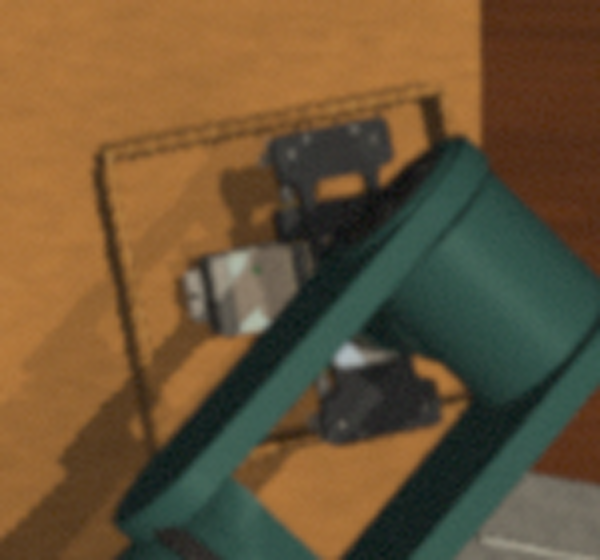

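Mid is over the middle of the carton and aligned with it. Lowering gently.

```bash
python3 -m handwheel '{"delta_pos":[[-1,4,8],[0,4,14],[0,0,16],[0,0,12],[0,0,6],[0,0,3],[0,0,0],[0,0,0]],"rotation":[[-0.002,0,0],[-0.002,0,0],[0,0,0],[0,0,0],[0,0,0],[0,0,0],[0,0,0],[0,0,0]],"claw":[1,1,1,1,1,1,1,1]}'
python3 - <<'E'
from h import *
go([.481,-.3725,.0155],down(11.5),1)
E
```

```text
time: 50.25
tool_pos: [0.4835, -0.3742, 0.0254]
ee_rot: [3.139, -0.001, 0.197]
wrist_force: [0.1, 0.9, -4.7]
width: 0.0498
t 50.25 need 0.17 total mm [-2.1 -2.1  9.9] rotvec [ 0.002 -0.001 -0.003] | n 1 row mm [-2.1 -2.1  9.9] rot [ 0.0022 -0.0011 -0.0033]
  dist to target in deck axes mm [-7.2  1.5 -7.3]
```

```bash
python3 -m handwheel '{"delta_pos":[[0,0,3],[0,0,3],[0,0,2],[0,0,1],[0,0,0],[0,0,0],[0,0,0],[0,0,0]],"rotation":[[0,0,0],[0,0,0],[0,0,0],[0,0,0],[0,0,0],[0,0,0],[0,0,0],[0,0,0]],"claw":[1,1,1,1,1,1,1,1]}'
python3 - <<'E'
from h import *
go([.481,-.3725,.0155],down(11.5),1)
E
```

```text
time: 51.25
tool_pos: [0.4831, -0.3739, 0.0171]
ee_rot: [3.14, -0.0, 0.198]
wrist_force: [-3.5, 3.1, 5.7]
width: 0.0502
t 51.25 need 0.05 total mm [-1.7 -1.8  1.6] rotvec [ 0.002 -0.    -0.003] | n 1 row mm [-1.7 -1.8  1.6] rot [ 0.0016 -0.0003 -0.0032]
  dist to target in deck axes mm [-2.6  1.3 -0.3]
```

The force has changed sign, so it's on the floor. Releasing and rising.

```bash
python3 -m handwheel '{"delta_pos":[[0,0,0],[0,0,0],[0,0,0],[0,0,0],[0,0,-5],[0,0,-15],[0,0,-30],[0,0,-40]],"rotation":[[0,0,0],[0,0,0],[0,0,0],[0,0,0],[0,0,0],[0,0,0],[0,0,0],[0,0,0]],"claw":[0.5,0,-0.4,-0.4,-0.4,-0.4,-0.4,-0.4]}'
python3 -m handwheel '{"delta_pos":[[0,0,-40],[0,0,-40],[0,-10,-30],[-10,-40,0],[-10,-50,0],[-10,-50,0],[-10,-40,0],[0,0,0]],"rotation":[[0,0,0],[0,0,0],[0,0,0],[0,0,0],[0,0,0],[0,0,0],[0,0,0],[0,0,0]],"claw":[-0.4,-0.4,-0.4,-0.4,-0.4,-0.4,-0.4,-0.4]}'
python3 - <<'E'
from h import *
from bench import robot
for n in("scene","top"):
    s=robot.snapshot(n);c=s["color"][:,:,::-1]
    cv2.imwrite(f"pics/{n}6.png",cv2.resize(c,None,fx=1.5,fy=1.5,interpolation=cv2.INTER_CUBIC))
E
```

```text
time: 52.25
tool_pos: [0.4827, -0.3735, 0.1066]
ee_rot: [3.141, 0.0, 0.197]
wrist_force: [0.6, -0.6, 1.1]
width: 0.0656
time: 53.25
tool_pos: [0.4061, -0.1935, 0.2174]
ee_rot: [3.138, -0.003, 0.2]
wrist_force: [-0.3, -0.0, -0.5]
width: 0.0658
```

View pics/scene6.png

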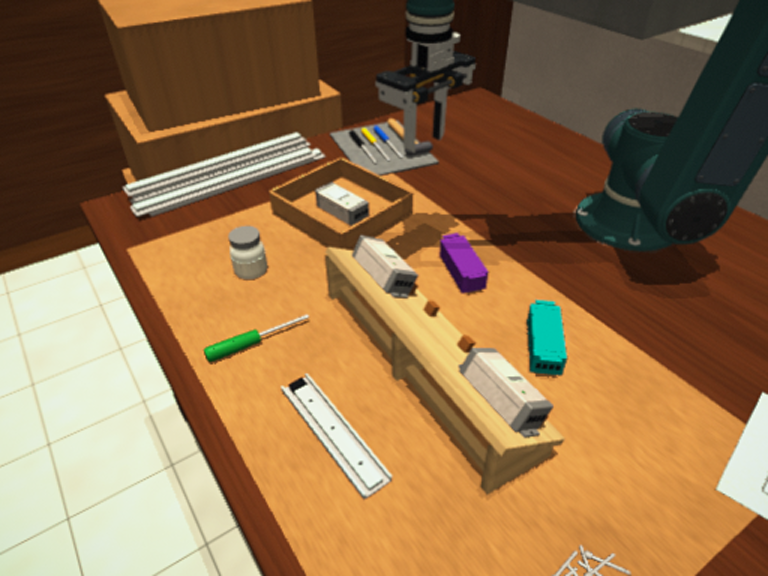

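View pics/top6.png

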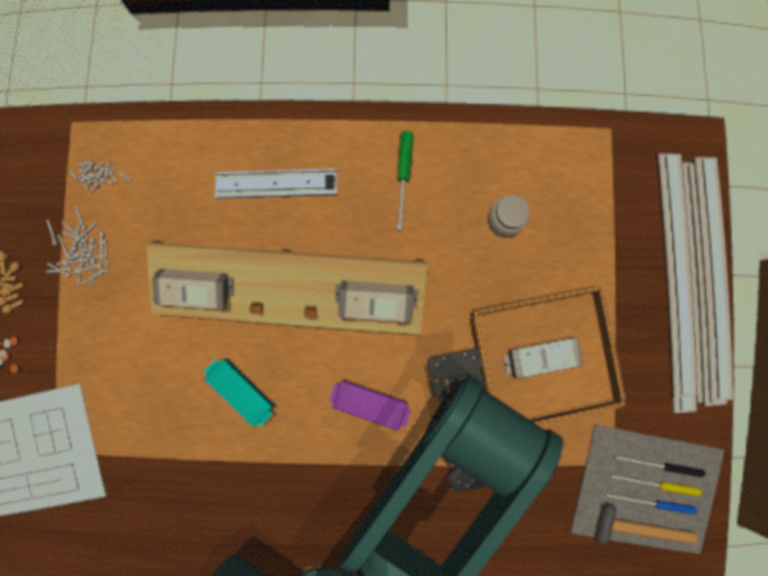

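In the scene view, mid lies flat in the carton at (342,202). The other two lie flat against their stops at (385,265) and (507,388). Runner, driver, jar and look-alikes haven't moved, and the gripper hangs free at z = 0.22. Handing in.

```bash
python3 -c "
from bench import robot
print(robot.close_job(), robot.get_obs()['time'])"
```

```text
the job is handed in; nothing more can be done
the job is handed in; nothing more can be done
```

I rocked all three supplies end to end, judged the middle one (`psu_mid`) faulty, and laid it flat in the returns carton. The left and right ones went back flat in their own places. The job was handed in at about 53 s.

**Why mid:** the rocking moment divided by weight came out at 0.094 and 0.095 m on two separate grips. Left gave 0.108 and right 0.105. That is about 0.05 N m short of a sound unit of mid's weight, which matches the stated shift of about 0.045 N m.

**A check that was weaker:** the level readings should have shifted by about −0.09 N m for a loose part that stayed at its end. They gave −0.057 and −0.038 for mid, −0.035 for right and −0.013 for left. This points to mid only weakly, because the readings are noisy, so I relied on the rocking moment.

**Last pictures:** mid is flat inside the carton and the other two rest against their stops. The runner, screwdriver, jar and both look-alikes look unmoved, and the gripper was clear of everything. Each supply was set down under control, with at most about 18 N at the wrist in the readings I took.

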